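Release and slide open a drawing-stick case

ROBOT

A 6-joint arm with a two-finger parallel gripper is mounted at the origin on the work surface. World frame = base frame: x ahead of the robot, y to its left, z up, the work surface at z = 0. Lengths are in m, angles in rad, forces in N, time in s.
With the tool pointing down it reaches from about 0.3 to 0.875 m from the base axis. Payload 6.4 kg.
Tool frame: the origin (TCP) lies midway between the tips of the shut fingers; the grasp point (between the pads) lies 19 mm behind it; z points along the fingers, x is the direction in which the jaws open and shut, and the axes are right-handed (so a half turn about z gives the same grasp; the last joint's range is limited). The gripper opens to 88 mm and grips with 3 to 60 N. Pads are 18 mm wide; open, the fingers measure 123 mm over their backs; the gripper's body (75 mm by 187 mm) begins 45 mm behind the grasp point.
Start: joints at [1.087, 0.181, 1.607, -0, 1.354, -0.206], TCP at [0.158, 0.553, 0.239] pointing down, gripper open.
Joint ranges: [-2.99, 2.99], [-0.89, 2.07], [0.3, 2.58], [-1.14, 4.28], [0, 2.63], [-3.12, 3.12]. Speed limits (rad/s): [2.57, 2.57, 3.01, 3.14, 3.14, 3.14].

INTERFACE

Orientations are given as a unit quaternion [w, x, y, z].
In Python, from station import manip gives the robot as it stands.
- The arm moves only by the tool step_arm, never from a script. Its argument "targets" is a list of rows, each a list of 4 numbers: the shift along the world's x, y, z each as a share of 2 cm, from -1 to 1, then the turn about the world's z as a share of 5 degrees, from -1 to 1. A call has 1 to 5 rows; each row shifts and turns the pose as measured when the row begins; what a row does not reach is not made up. A row lasts 1/12 s, in which the tool goes at most 41.7 mm and 7.16 degrees, less where a joint would pass 70% of its speed; a pose out of reach is approached as far as the arm can. A call with a number of a shift or a turn outside -1 to 1 is refused whole. A call with a gripper value outside its range is refused whole. "jaw" is the closure, from 0 (fully open) to 1 (shut), set as the call begins (left out, the last holds). The fingers move at their own pace and stop on an object; "squeeze" is the grip in N (left out, the last holds). Time passes only in rows, so rows that do not move let the fingers close. It gives the time, the measured TCP pose, the force and the opening at its end, in the units of the state.
- manip.get_obs(): the state, without advancing time (a new reading comes with each control period).
- manip.get_image(name): name is "side" or "top" or "wrist"; returns (picture, depth): 384x512x3 uint8, blue, green, red; 384x512 float32, m along the optical axis (not along the pixel's ray), 0 where there is no reading.
- manip.camera_info(name): a dict with "fov_y" (degrees; the focal length in pixels is half the picture's height over the tangent of half this angle, whatever the lens; pixels are square), "cx", "cy" (the principal point, pixels), "dist_coeffs" ([k1, k2, p1, p2, k3] as OpenCV has them; the pictures are not rectified), "R" (3x3) and "t" (3): a world point X has camera coordinates R X + t. Camera axes: x right, y down, z forward; pixel columns grow to the right and rows downward; lengths in m; the calibration is good to about 2 mm. A picture is of the moment at which its call begins: read the wrist's pose just before it. camera_info takes no time and is no camera call; for the wrist camera it gives the pose at the moment of the call.
- manip.sign_off(): hands the job in, once; it reports no verdict.
The state is a dict: "clock": time; "joint_pos": joint angles; "qd": joint speeds; "joint_torque": joint torques, N m; "tcp_pos": TCP position; "ee_rot": TCP orientation; "wrist_force": force on the tool from outside, world axes, zero at the start; "torque": the same for the moment, N m; "grip_width": opening from 0.0 (shut) to 1.0 (fully open).
Only numpy, scipy, OpenCV 4.12 (cv2) and the standard library are available. Lean on these libraries where they do the work, as an engineer would, in place of code of your own. Each camera call takes 0.05 s, during which the arm holds its last target.

TASK

Open the drawing-stick case that has the green cover: press its yellow snap tab right in, then push the green cover along the case, off its seat, until the well of drawing sticks is completely uncovered, and leave the cover lying flat on the case's deck. Only press and push: do not lift the cover. Leave the blue case and everything else on the table undisturbed.

Things in the scene. Friction and masses are not known exactly. Their poses are not given: they have to be found in the camera images.
- green_case: wooden case with the green cover, fixed, 200 x 100 mm, flat deck 45 mm above the table. Origin at table height on its centre line, 108 mm from the well end, 92 mm from the end-stop end. Its x axis runs along the case from well to end stop, the way the cover is pushed; it points away from the robot within 0.5 rad. Side rails 80 mm apart, 12 mm above the deck, guide the cover.
- green_cover: loose green sliding cover, 86 (along the case) x 77 mm, its flat plate's top 10 mm above its underside, about 0.12 kg, slides at under 2 N. Origin under its centre; seated at x -57, y 0, z 45 mm in the case frame, axes as the case's. Blocked after 2 mm while the tab is out; once freed it travels 100 mm to the end stop, and the well is wholly uncovered after 80 mm.
- green_step (a point): centre of the upright back face (towards the well end) of the thumb step on the green cover, the face to push against: 50 mm wide, rising 14 mm above the plate. The point is 5 mm ahead of the cover's centre and 7 mm above the plate, 62 mm above the table. Behind the face the plate is flat for 48 mm.
- green_well (a point): centre of the green case's open well of sticks at deck height, 58 mm from the case origin towards the well end; the well is 76 (along the case) x 60 mm, 35 mm deep, hidden by the seated cover. Above its sides wooden lips on the rails hold the seated cover down: 70 mm free between the lips, lip tops 60 mm above the table.
- green_stop (a point): middle of the inner face of the green case's end stop, at deck height, 86 mm from the case origin; the stop is 12 mm high above the deck.
- green_tab (a joint): green case's snap tab: 0 = out (standing 12 mm above the deck, 2 mm above the cover's plate), 0.010 m = pressed right in (2 mm above the deck); it clears the cover beyond 0.0085. Pressing takes about 4 to 6 N straight down; it has no return spring and stays where it is left.
- green_tab_top (a point): centre of the top of the green case's yellow snap tab, 40 (along the case) x 30 mm, 8 mm ahead of the case origin along the case's x axis; its edge stands 2 mm from the seated cover. It goes down with the tab, 57 mm above the table when out.
- blue_case: a second, same-built wooden case with the blue cover, also fixed; not to be opened. Origin and axes as for the green case.
- blue_cover: loose blue cover of the second case, same size and origin as the green one; leave alone.
- blue_tab (a joint): the blue case's snap tab, values as for the green one; leave alone.
- eraser: white eraser block 45 x 22 x 14 mm, between the cases; origin under its centre.
- ink_jar: black ink jar with a pale label, 46 mm across, 62 mm high, between the cases; origin under its centre.
- tape_roll: roll of cream tape lying flat, 90 mm across, 25 mm high; origin at the centre of its underside.
- water_glass: empty water glass, 68 mm across, 75 mm high; origin under its centre.
- sharpener: metal pencil sharpener 26 x 16 x 13 mm; origin under its centre.
- pencil_cup: blue ceramic cup, 76 mm across, 95 mm high; origin under its centre.
- ruler: wooden ruler 28 x 200 x 5 mm lying on the table; origin under its centre.
There are look-alikes about, which are no part of the job. Leave any orange look-alike of the green_cover alone.

How it is judged:
On the way, in this order (a step that is already met when the one before it is completed fails the run):
1. the green case's snap tab is pressed in while its cover is still on its seat (value of joint green_tab above 0.0085 m and x of green_cover in the frame of green_case below -0.045 m), for 0.1 s.
2. the green cover has been pushed off its seat, clear of the well, still down on the deck (x of green_cover in the frame of green_case above 0.023 m and z of green_cover in the frame of green_case below 0.05 m), for 0.2 s.
At the end, for the whole second after the job is handed in: The green case's tab is in (beyond 8.5 mm of its 10 mm) and the green cover lies flat (within 0.08 rad, within 5 mm of deck height) and at rest between the side rails, at least 80 mm along from its seat, so that the well is wholly uncovered (all of step 2 and value of joint green_tab above 0.0085 m and x of green_cover in the frame of green_case below 0.048 m and y of green_cover in the frame of green_case between -0.006 and 0.006 m and z of green_cover in the frame of green_case above 0.041 m and angle between green_cover's own z axis and vertical below 0.08 rad and linear speed of green_cover below 0.01 m/s); the robot touches nothing.
It fails at once if the green cover is lifted or tipped (z of green_cover in the frame of green_case above 0.055 m or angle between green_cover's own z axis and vertical above 0.2 rad).
It fails at once if the blue case is tampered with: its tab pressed or its cover moved (value of joint blue_tab above 0.004 m or distance of blue_cover from where it was at the start of the episode above 0.008 m).
It fails at once if a bystander is moved by more than 15 mm (distance of any of eraser, ink_jar, tape_roll, water_glass, sharpener, pencil_cup, ruler from where it was at the start of the episode above 0.015 m).
It also fails if it takes over 42 s, if anything falls off the work surface, if the arm or the gripper's body presses on something with over 40 N, if the wrist force passes 120 N, or if a joint passes its speed limit or range.

## Working session

There is one attempt and no reset: what is moved stays moved. The work goes in short steps, Python scripts to look and compute and a tool call to move; the robot and the scene stay as the last step left them, time stands still between calls to the robot, and variables do not carry over. Pictures are saved under pics/ and viewed, and the job is handed in when it is done.

Besides the shell and the picture viewer there is one more tool, called after "Request:" as name(argument=value, ...) on one line, values as JSON. step_arm: Moves the arm, as the interface text tells. Its arguments: {"type":"object","properties":{"targets":{"type":"array","items":{"type":"array","items":{"type":"number","minimum":-1,"maximum":1}}},"jaw":{"type":"number"},"squeeze":{"type":"number"}},"required":["targets"]}

```bash
ls; mkdir -p pics; python3 - <<'E'
from station import manip
import cv2,numpy as np
o=manip.get_obs();print(o['clock'],o['tcp_pos'],o['ee_rot'],o['grip_width'])
for n in ['top','side']:
    i=manip.camera_info(n);print(n,i)
    p,d=manip.get_image(n);cv2.imwrite(f'pics/{n}0.png',p);np.save(f'pics/{n}0.npy',d)
E
```

```text
pics
0.0 [0.15742398 0.55246644 0.23781032] [ 3.69102480e-04  7.98206116e-01  6.02383805e-01 -7.82141089e-04] 0.9996620788790522
top {'fov_y': 52.88368239171038, 'cx': 258.1489320931754, 'cy': 190.73955969595818, 'dist_coeffs': array([-0.10119309,  0.        ,  0.        ,  0.        ,  0.        ]), 'R': array([[-2.01403845e-04, -9.99858173e-01,  1.68402092e-02],
       [-9.98066516e-01, -8.45709924e-04, -6.21491339e-02],
       [ 6.21545614e-02, -1.68201660e-02, -9.97924793e-01]]), 't': array([-0.02030978,  0.52835179,  1.41223453])}
side {'fov_y': 51.271470546853244, 'cx': 248.17406468589874, 'cy': 193.8591701189478, 'dist_coeffs': array([0.0042846, 0.       , 0.       , 0.       , 0.       ]), 'R': array([[-0.88924066, -0.457429  ,  0.00312435],
       [-0.35497248,  0.68572531, -0.63543319],
       [ 0.28852312, -0.56616208, -0.77214953]]), 't': array([0.47658212, 0.24864601, 1.10683867])}
```

View pics/top0.png

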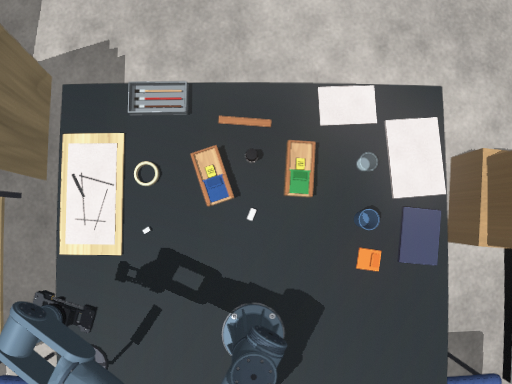

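View pics/side0.png

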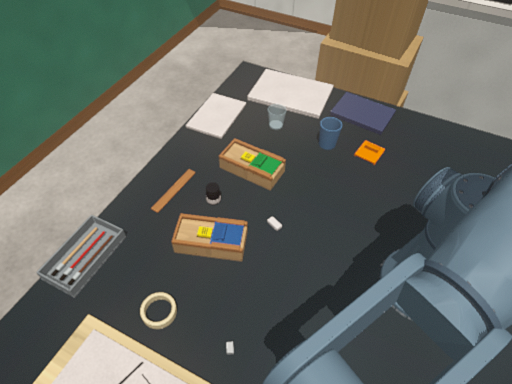

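The top view shows the green-covered case at about (300,168), with its yellow tab at (300,163) and cover at (299,182). The blue case is at (212,176), and the orange look-alike is a loose cover at (369,260). The green case is the one that fits, so I'll confirm it in a crop and measure it.

```bash
cat > h.py <<'E'
import numpy as np,cv2
from station import manip
def K(i,h=384):
    f=h/2/np.tan(np.radians(i['fov_y']/2)); return np.array([[f,0,i['cx']],[0,f,i['cy']],[0,0,1.]])
def ray(i,uv):
    u=cv2.undistortPoints(np.array(uv,float).reshape(-1,1,2),K(i),i['dist_coeffs']).reshape(-1,2)
    d=np.c_[u,np.ones(len(u))]@i['R']; return -i['R'].T@i['t'],d
def atz(i,uv,z):
    c,d=ray(i,uv); return c+d*((np.broadcast_to(z,len(d))-c[2])/d[:,2])[:,None]
def proj(i,X):
    return cv2.projectPoints(np.array(X,float).reshape(-1,1,3),cv2.Rodrigues(i['R'])[0],i['t'],K(i),i['dist_coeffs'])[0].reshape(-1,2)
def cen(m):
    n,l,s,c=cv2.connectedComponentsWithStats(m.astype(np.uint8)); k=1+np.argmax(s[1:,4]); return c[k],s[k],l==k
E
python3 - <<'E'
from h import *
for n,box in [('top',(270,130,330,205)),('side',(210,130,295,195))]:
    p=cv2.imread(f'pics/{n}0.png');d=np.load(f'pics/{n}0.npy');i=manip.camera_info(n)
    x0,y0,x1,y1=box
    cv2.imwrite(f'pics/{n}crop.png',cv2.resize(p[y0:y1,x0:x1],None,fx=7,fy=7,interpolation=cv2.INTER_CUBIC))
    hsv=cv2.cvtColor(p,cv2.COLOR_BGR2HSV);roi=np.zeros(p.shape[:2],bool);roi[y0:y1,x0:x1]=1
    H,S,V=cv2.split(hsv)
    for nm,m,z in [('yellow',roi&(H>23)&(H<35)&(S>180)&(V>120),.057),('green',roi&(H>45)&(H<80)&(S>100),.056),('wood',roi&(((S>60)&(V>60)&(H<80))),.055)]:
        c,s,l=cen(m); q=np.argwhere(l)[:,::-1]
        P=atz(i,q,z);r=cv2.minAreaRect(P[:,:2].astype(np.float32)*1000)
        print(n,nm,c,s,atz(i,[c],z)[0].round(4),'rect',np.round(r[0],1),np.round(r[1],1),round(r[2],1))
E
```

```text
Traceback (most recent call last):
  File "h.py", line 13, in cen
    n,l,s,c=cv2.connectedComponentsWithStats(m.astype(np.uint8)); k=1+np.argmax(s[1:,4]); return c[k],s[k],l==k
                                                                      ~~~~~~~~~^^^^^^^^^
ValueError: attempt to get argmax of an empty sequence
```

```bash
python3 -c "
import cv2,numpy as np
a=cv2.imread('pics/topcrop.png');b=cv2.imread('pics/sidecrop.png');b=cv2.resize(b,(370,525*370*65//(595*65)*1 if 0 else int(455*370/595)))
o=np.zeros((525,800,3),np.uint8);o[:,:420]=a[:525];o[:b.shape[0],425:795]=b;cv2.imwrite('pics/both.png',o)"
```

```text
[ WARN:0@0.024] global loadsave.cpp:275 findDecoder imread_('pics/sidecrop.png'): can't open/read file: check file path/integrity
Traceback (most recent call last):
cv2.error: OpenCV(4.12.0) /io/opencv/modules/imgproc/src/resize.cpp:4208: error: (-215:Assertion failed) !ssize.empty() in function 'resize'
```

```bash
python3 - <<'E'
from h import *
for n,box in [('top',(270,130,330,205)),('side',(210,130,295,195))]:
    p=cv2.imread(f'pics/{n}0.png');d=np.load(f'pics/{n}0.npy');i=manip.camera_info(n)
    x0,y0,x1,y1=box
    cv2.imwrite(f'pics/{n}crop.png',cv2.resize(p[y0:y1,x0:x1],None,fx=7,fy=7,interpolation=cv2.INTER_CUBIC))
    hsv=cv2.cvtColor(p,cv2.COLOR_BGR2HSV);roi=np.zeros(p.shape[:2],bool);roi[y0:y1,x0:x1]=1
    H,S,V=cv2.split(hsv)
    if n=='top': print(hsv[158:172,300])
    for nm,m,z in [('yellow',roi&(H>=24)&(H<38)&(S>150)&(V>120),.057),('green',roi&(H>45)&(H<80)&(S>100),.056),('wood',roi&(((S>60)&(V>60)&(H<80))),.055)]:
        if not m.any(): print(n,nm,'none');continue
        c,s,l=cen(m); q=np.argwhere(l)[:,::-1]
        P=atz(i,q,z);r=cv2.minAreaRect(P[:,:2].astype(np.float32)*1000)
        print(n,nm,c,s,atz(i,[c],z)[0].round(4),'rect',np.round(r[0],1),np.round(r[1],1),round(r[2],1))
a=cv2.imread('pics/topcrop.png');b=cv2.imread('pics/sidecrop.png');b=cv2.resize(b,(370,283))
o=np.zeros((525,800,3),np.uint8);o[:,:420]=a;o[:283,425:795]=b;cv2.imwrite('pics/both.png',o)
E
```

```text
[[ 28 127 241]
 [ 29 143 245]
 [ 29 146 245]
 [ 28 148 213]
 [ 28 148 201]
 [ 28 141 174]
 [ 28 149 219]
 [ 28 143 184]
 [ 29 147 234]
 [ 29 145 245]
 [ 29 143 245]
 [ 29 147 160]
 [ 65 132 147]
 [ 66 148 145]]
top yellow [296. 166.] [296 164   1   5   5] [ 0.6157 -0.1566  0.057 ] rect [ 615.7 -156.6] [ 0.  14.6] 89.6
top green [299.11520737 181.26728111] [290 170  20  24 434] [ 0.5603 -0.1676  0.056 ] rect [ 559.7 -169.1] [69.1 83.5] 89.6
top wood [299.49969789 168.11359517] [ 284  140   32   57 1655] [ 0.6083 -0.1695  0.055 ] rect [ 609.1 -169.7] [107.2 205.9] 86.4
side yellow [247.57894737 156.76842105] [241 152  14  11  95] [ 0.6245 -0.1674  0.057 ] rect [ 624.4 -167.9] [35.6 41.5] 86.1
side green [265.39237057 162.8719346 ] [250 152  32  22 367] [ 0.5597 -0.1702  0.056 ] rect [ 560.6 -170.7] [64.7 85.8] 85.8
side wood [252.0060437  163.12738261] [ 218  138   68   53 2151] [ 0.5989 -0.1497  0.055 ] rect [ 603.9 -153.3] [152.2 226. ] 86.7
```

View pics/both.png

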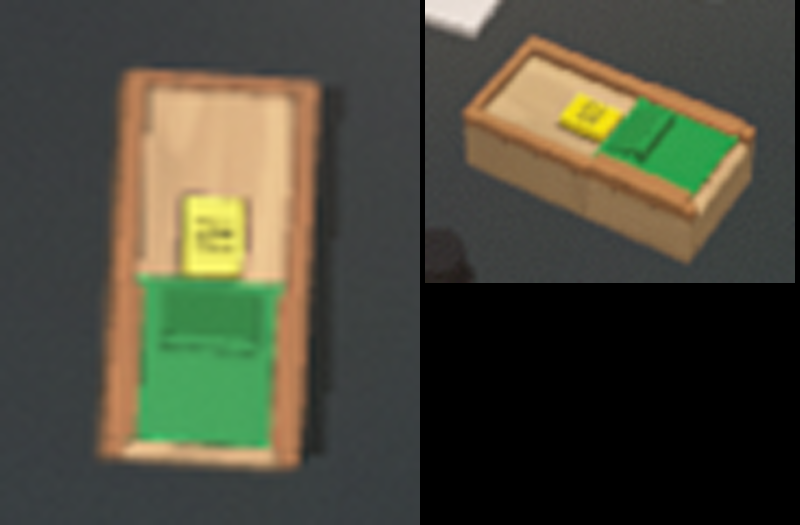

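The crop confirms it: green cover at the robot end, yellow tab beyond it, wooden case. The case yaw is about -3.6°. I'll move over it at height with the jaws shut.

Request:
step_arm(targets=[[0.6,-1,0,0.5],[0.6,-1,0,0.5],[0.6,-1,0,0.5],[0.6,-1,0,0.5],[0.6,-1,0,0.5]], jaw=1, squeeze=20)

```text
clock: 0.52
tcp_pos: [0.2158, 0.4505, 0.235]
ee_rot: [0.0, 0.723, 0.691, -0.003]
wrist_force: [1.1, -1.0, -0.3]
grip_width: 0.644
```

Request:
step_arm(targets=[[0.6,-1,0,0],[0.6,-1,0,0],[0.6,-1,0,0],[0.6,-1,0,0],[0.6,-1,0,0]])

```text
clock: 0.93
tcp_pos: [0.2764, 0.3444, 0.233]
ee_rot: [0.0, 0.721, 0.693, -0.005]
wrist_force: [-0.1, 0.0, 0.2]
grip_width: 0.27
```

Request:
step_arm(targets=[[0.6,-1,0,0],[0.6,-1,0,0],[0.6,-1,0,0],[0.6,-1,0,0],[0.6,-1,0,0]])

```text
clock: 1.35
tcp_pos: [0.3371, 0.2385, 0.2316]
ee_rot: [0.0, 0.721, 0.693, -0.006]
wrist_force: [0.7, 1.0, -0.5]
grip_width: 0.005
```

Request:
step_arm(targets=[[0.6,-1,0,0],[0.6,-1,0,0],[0.6,-1,0,0],[0.6,-1,0,0],[0.6,-1,0,0]])

```text
clock: 1.77
tcp_pos: [0.3979, 0.1328, 0.2305]
ee_rot: [-0.001, 0.721, 0.693, -0.006]
wrist_force: [-0.3, -0.9, -0.3]
grip_width: 0.008
```

Request:
step_arm(targets=[[0.6,-1,0,0],[0.6,-1,0,0],[0.6,-1,0,0],[0.6,-1,0,0],[0.6,-1,0,0]])

```text
clock: 2.18
tcp_pos: [0.4588, 0.0271, 0.2291]
ee_rot: [-0.002, 0.721, 0.693, -0.007]
wrist_force: [0.8, 0.1, 0.2]
grip_width: 0.005
```

Request:
step_arm(targets=[[0.5,-1,0,0],[0.5,-1,0,0],[0.5,-1,0,0],[0.5,-1,0,0],[0.5,-1,0,0]])

```text
clock: 2.6
tcp_pos: [0.5097, -0.0783, 0.227]
ee_rot: [-0.003, 0.722, 0.692, -0.008]
wrist_force: [0.4, -0.2, -0.5]
grip_width: 0.002
```

Request:
step_arm(targets=[[0.5,-1,0,0],[0.5,-1,0,0],[0.5,-1,0,0],[0.5,-0.8,0,0],[0,0,0,0]])

```text
clock: 3.02
tcp_pos: [0.5509, -0.1616, 0.2244]
ee_rot: [-0.005, 0.723, 0.691, -0.009]
wrist_force: [0.1, -0.0, -0.7]
grip_width: 0.007
```

```bash
python3 - <<'E'
from h import *
import json
o=manip.get_obs();i=manip.camera_info('wrist');p,d=manip.get_image('wrist')
print(o['tcp_pos'],o['ee_rot'],o['wrist_force'])
cv2.imwrite('pics/w1.png',p);np.save('pics/w1.npy',d);import pickle;pickle.dump(i,open('pics/w1.pkl','wb'))
E
```

```text
[ 0.55088298 -0.16162707  0.22443525] [-0.00462464  0.72275067  0.69103754 -0.00878691] [ 0.12367303 -0.00944656 -0.72020556]
```

View pics/w1.png

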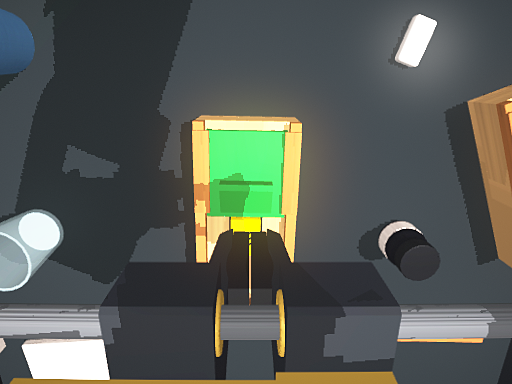

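The wrist view shows the green cover at (207–285, 130–215), the step at (246,195), and the tab at (245,225) partly hidden by the fingers. Next I'll get positions from the edges.

```bash
python3 - <<'E'
from h import *
import pickle
i=pickle.load(open('pics/w1.pkl','rb'));p=cv2.imread('pics/w1.png');d=np.load('pics/w1.npy')
H,S,V=cv2.split(cv2.cvtColor(p,cv2.COLOR_BGR2HSV))
m=(H>45)&(H<80)&(S>120);c,s,l=cen(m);print(c,s)
q=np.argwhere(l)[:,::-1]
# per-row left/right edges, per-col ends on the plate
def fit(uv,z):
    P=atz(i,uv,z)[:,:2]; vx,vy,x,y=cv2.fitLine(P.astype(np.float32),cv2.DIST_HUBER,0,1e-4,1e-4).ravel();return x,y,np.degrees(np.arctan2(vy,vx))
top=[(u,q[q[:,0]==u][:,1].min()-.5) for u in range(215,280)]
bot=[(u,q[q[:,0]==u][:,1].max()+.5) for u in range(212,228)]+[(u,q[q[:,0]==u][:,1].max()+.5) for u in range(265,282)]
print('near edge',fit(top,.055),'far edge',fit(bot,.055))
L=[(q[q[:,1]==v][:,0].min()-.5,v) for v in range(140,165)];R=[(q[q[:,1]==v][:,0].max()+.5,v) for v in range(140,165)]
print('L',fit(L,.055),'R',fit(R,.055))
# outer case sides by wood mask at rail top 57 / lips 60
w=((V>120)&(S>60)&(H<30)|l)
for v in (135,150,165,180):
    r=np.where(w[v,185:310])[0]+185; print(v,atz(i,[(r.min()-.5,v),(r.max()+.5,v)],.06).round(4).tolist())
print('depth pts z:')
for uv in [(246,150),(246,184),(246,205),(245,225),(297,170),(198,170)]:
    uu=cv2.undistortPoints(np.array([[uv]],float),K(i),i['dist_coeffs']).ravel();X=i['R'].T@(np.r_[uu,1]*d[uv[1],uv[0]]-i['t']);print(uv,X.round(4))
y=(H>25)&(H<33)&(S>150)&(V>150);y[:, :225]=0;y[:,270:]=0;y[:214]=0;y[240:]=0
c,s,l=cen(y);print('yellow',c,s, atz(i,[(s[0]-.5,s[1]+2),(s[0]+s[2]-.5,s[1]+2)],.057).round(4))
for z,uv in [(.055,(246,194))]: pass
cv2.imwrite('pics/w1c.png',cv2.resize(p[105:245,180:310],None,fx=4.2,fy=4.2,interpolation=cv2.INTER_CUBIC))
E
```

```text
[245.86634208 172.58049317] [ 206  129   82   89 6367]
near edge (np.float32(0.51953745), np.float32(-0.15787195), np.float32(86.2402)) far edge (np.float32(0.6043275), np.float32(-0.16858909), np.float32(86.4998))
L (np.float32(0.53716946), np.float32(-0.19986825), np.float32(-3.304063)) R (np.float32(0.5429475), np.float32(-0.12969317), np.float32(-0.92330825))
135 [[0.5209, -0.2137, 0.06], [0.5252, -0.1135, 0.06]]
150 [[0.5347, -0.2149, 0.06], [0.539, -0.1144, 0.06]]
165 [[0.549, -0.2153, 0.06], [0.5532, -0.1154, 0.06]]
180 [[0.5635, -0.2167, 0.06], [0.5678, -0.1163, 0.06]]
depth pts z:
(246, 150) [ 0.5378 -0.1647  0.0553]
(246, 184) [ 0.5677 -0.166   0.0664]
(246, 205) [ 0.5914 -0.1672  0.0585]
(245, 225) [ 0.6134 -0.1693  0.0563]
(297, 170) [ 0.5577 -0.1178  0.0608]
(198, 170) [ 0.5541 -0.2107  0.0595]
yellow [246.04060914 224.14467005] [231 217  30  15 394] [[ 0.6061 -0.1833  0.057 ]
 [ 0.6073 -0.1536  0.057 ]]
```

View pics/w1c.png

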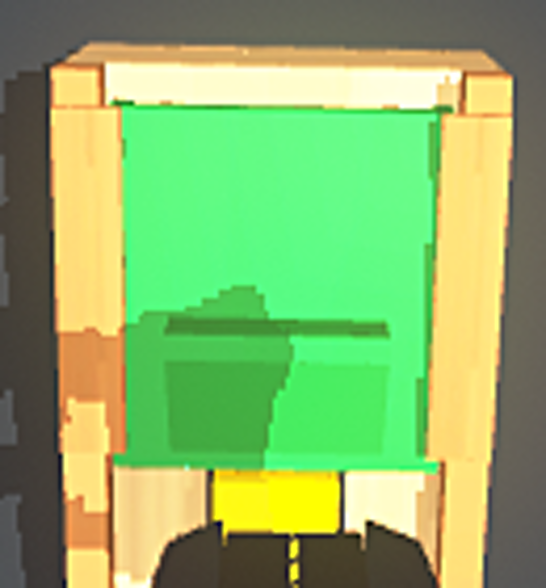

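Request:
step_arm(targets=[[0.8,-0.1,-0.5,-0.05],[0.8,-0.1,-0.8,-0.05],[0.8,-0.1,-0.8,-0.05],[0.8,-0.1,-0.8,-0.05],[0.7,-0.1,-0.8,0]])

```text
clock: 3.48
tcp_pos: [0.6284, -0.1663, 0.1511]
ee_rot: [-0.005, 0.729, 0.685, -0.008]
wrist_force: [-0.4, -0.2, 0.4]
grip_width: 0.001
```

Request:
step_arm(targets=[[0,0,-0.8,0],[0,0,-0.7,0],[0,0,-0.5,0],[0,0,-0.3,0],[0,0,0,0]])

```text
clock: 3.9
tcp_pos: [0.6259, -0.159, 0.0976]
ee_rot: [-0.01, 0.727, 0.686, -0.009]
wrist_force: [0.4, -0.4, 0.2]
grip_width: 0.004
```

Request:
step_arm(targets=[[0.15,-0.5,-0.2,0],[0.1,-0.3,-0.4,0],[0.1,-0.1,-0.4,0]])

```text
clock: 4.15
tcp_pos: [0.6346, -0.1779, 0.08]
ee_rot: [-0.007, 0.727, 0.687, -0.008]
wrist_force: [-1.0, -0.3, 0.7]
grip_width: 0.002
```

```bash
python3 - <<'E'
from h import *
o=manip.get_obs();print(o['clock'],o['tcp_pos'],o['wrist_force'])
i=manip.camera_info('wrist');p,d=manip.get_image('wrist');cv2.imwrite('pics/w2.png',p)
i=manip.camera_info('side');p,d=manip.get_image('side');cv2.imwrite('pics/s2.png',cv2.resize(p[110:210,200:300],None,fx=5,fy=5,interpolation=cv2.INTER_CUBIC))
o=manip.get_obs();print(o['clock'],o['tcp_pos'],o['wrist_force'])
E
```

```text
4.15 [ 0.63459649 -0.17786582  0.08003276] [-1.04927398 -0.30441167  0.70392086]
4.25 [ 0.63363847 -0.17729489  0.07846115] [-0.517827   -0.25273781 -0.02543362]
```

View pics/w2.png

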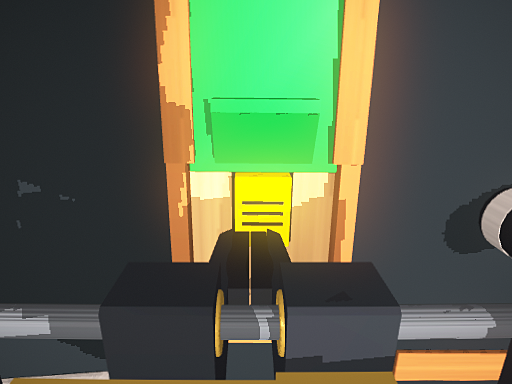

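View pics/s2.png

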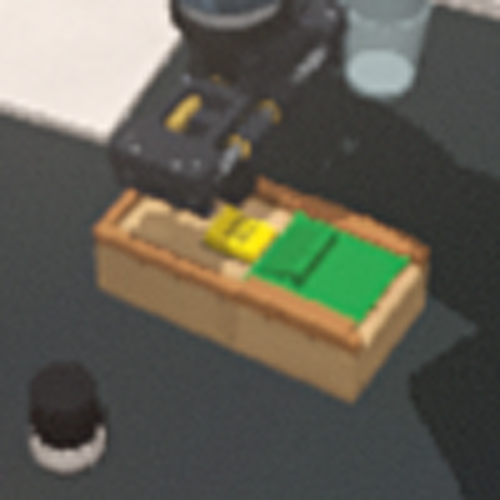

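The wrist view shows the tab at (233–292, 173–242+), with the fingertips at about (249,232). I'll refine the tab position from this view.

```bash
python3 - <<'E'
from h import *
i=manip.camera_info('wrist');p=cv2.imread('pics/w2.png');o=manip.get_obs()
print('edge near',atz(i,[(233.5,173),(291,174),(262,173.5),(233,200),(292,200)],.057).round(4))
print('plate edge',atz(i,[(191,171.5),(337,172)],.055).round(4))
print('rails inner',atz(i,[(191,200),(337,200)],.057).round(4))
T=o['tcp_pos'];print('tcp proj',proj(i,[T,[.627,-.1704,.057],[.608,-.169,.057],[.645,-.172,.057]]).round(1))
E
```

```text
edge near [[ 0.6028 -0.183   0.057 ]
 [ 0.605  -0.1538  0.057 ]
 [ 0.6039 -0.1685  0.057 ]
 [ 0.6173 -0.1843  0.057 ]
 [ 0.6191 -0.1536  0.057 ]]
plate edge [[ 0.6013 -0.205   0.055 ]
 [ 0.6058 -0.1298  0.055 ]]
rails inner [[ 0.6161 -0.2062  0.057 ]
 [ 0.6204 -0.1301  0.057 ]]
tcp proj [[248.  246.5]
 [260.5 215.8]
 [261.5 181.2]
 [259.1 246.7]]
```

Request:
step_arm(targets=[[-0.2,0.2,-0.1,-0.1],[-0.15,0.15,-0.2,0],[0,0,-0.2,0]])

```text
clock: 4.5
tcp_pos: [0.6268, -0.1707, 0.0689]
ee_rot: [-0.008, 0.731, 0.683, -0.008]
wrist_force: [-0.3, -0.0, -0.3]
grip_width: 0.001
```

Request:
step_arm(targets=[[0,0,-0.25,0],[0,0,-0.25,0],[0,0,-0.2,0]])

```text
clock: 4.75
tcp_pos: [0.6268, -0.1701, 0.0545]
ee_rot: [-0.007, 0.73, 0.683, -0.008]
wrist_force: [-2.1, -0.9, 5.3]
grip_width: 0.004
```

Request:
step_arm(targets=[[0,0,-0.2,0],[0,0,-0.2,0]])

```text
clock: 4.92
tcp_pos: [0.627, -0.1702, 0.047]
ee_rot: [-0.007, 0.73, 0.683, -0.008]
wrist_force: [-13.9, 6.0, 46.9]
grip_width: 0.004
```

The force rose sharply at z = 0.047, so the tab has bottomed out. I'll back off.

Request:
step_arm(targets=[[0,0,0.15,0],[0,0,0.3,0],[-0.1,0,0.8,0],[-0.3,0,0.8,0],[-0.8,0,0.3,0]])

```text
clock: 5.33
tcp_pos: [0.6033, -0.1698, 0.0947]
ee_rot: [-0.008, 0.73, 0.683, -0.008]
wrist_force: [0.6, -1.0, -0.2]
grip_width: 0.006
```

```bash
python3 - <<'E'
from h import *
o=manip.get_obs();print(o['clock'],o['tcp_pos'],o['wrist_force'])
p,d=manip.get_image('side');np.save('pics/s3.npy',d);cv2.imwrite('pics/s3f.png',p);cv2.imwrite('pics/s3.png',cv2.resize(p[110:210,200:300],None,fx=5,fy=5,interpolation=cv2.INTER_CUBIC))
E
```

```text
5.3333 [ 0.60332224 -0.16977825  0.09471574] [ 0.62733331 -0.98532626 -0.23231854]
```

View pics/s3.png

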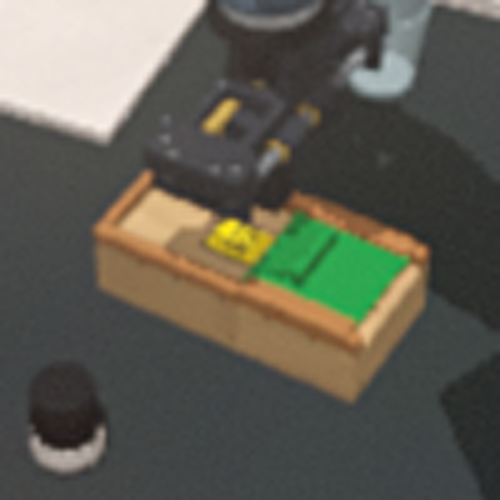

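```bash
python3 - <<'E'
from h import *
i=manip.camera_info('side')
def pts(p,d,col):
    H,S,V=cv2.split(cv2.cvtColor(p,cv2.COLOR_BGR2HSV));m=np.zeros(H.shape,bool);m[130:195,210:295]=1
    m&=(H>24)&(H<36)&(S>150) if col=='y' else (H>45)&(H<80)&(S>100)
    c,s,l=cen(m);l=cv2.erode(l.astype(np.uint8),np.ones((3,3)))>0
    q=np.argwhere(l)[:,::-1];cc,r=ray(i,q);return cc+r*d[l][:,None]
for a,b in [('side0.png','side0.npy'),('s3f.png','s3.npy')]:
    p=cv2.imread('pics/'+a);d=np.load('pics/'+b)
    for c in 'yg':
        P=pts(p,d,c);print(a,c,len(P),np.median(P,0).round(4),P[:,2].min().round(4),P[:,2].max().round(4))
E
```

```text
side0.png y 49 [ 0.6242 -0.1662  0.0587] 0.0534 0.0634
side0.png g 265 [ 0.5587 -0.1658  0.0588] 0.0514 1.0112
s3f.png y 18 [ 0.6299 -0.1718  0.0495] 0.0477 0.0542
s3f.png g 266 [ 0.5584 -0.1665  0.0584] 0.0506 1.0112
```

The side depth shows the tab top dropped from 0.0587 to 0.0495 with the cover unmoved. Now I'll move behind the thumb step.

Request:
step_arm(targets=[[-0.9,0.1,0,0],[-0.9,0.1,0,0],[-0.8,0,0,0],[-0.2,0,0,0],[0,0,0,0]])

```text
clock: 5.8
tcp_pos: [0.5437, -0.166, 0.0991]
ee_rot: [-0.006, 0.73, 0.683, -0.008]
wrist_force: [0.9, -0.9, -0.1]
grip_width: 0.007
```

Request:
step_arm(targets=[[0,0,-0.5,0],[0,0,-0.6,0],[0,0,-0.5,0],[0,0,-0.2,0]])

```text
clock: 6.13
tcp_pos: [0.5471, -0.167, 0.0618]
ee_rot: [-0.004, 0.73, 0.683, -0.007]
wrist_force: [-0.4, 1.1, 0.1]
grip_width: 0.01
```

```bash
python3 - <<'E'
from h import *
o=manip.get_obs();print(o['clock'],o['tcp_pos'],o['wrist_force'])
p,d=manip.get_image('wrist');cv2.imwrite('pics/w4.png',p)
p,d=manip.get_image('side');cv2.imwrite('pics/s4.png',cv2.resize(p[110:210,200:300],None,fx=5,fy=5,interpolation=cv2.INTER_CUBIC))
print(manip.get_obs()['tcp_pos'])
E
```

```text
6.1333 [ 0.54711362 -0.16702756  0.06175285] [-0.40760492  1.14880565  0.09199916]
[ 0.54674118 -0.16688259  0.06199667]
```

View pics/w4.png

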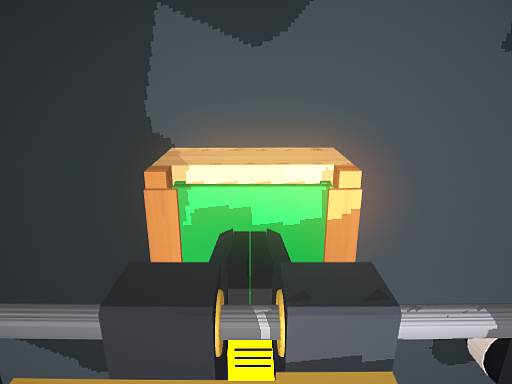

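View pics/s4.png

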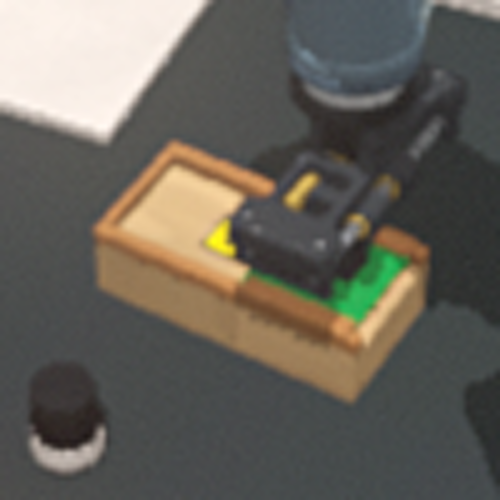

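The tips are centred behind the step, just above the plate. Start pushing along the case.

Request:
step_arm(targets=[[0.3,0,-0.05,0],[0.4,-0.02,-0.05,0],[0.4,-0.03,0,0],[0.4,-0.03,0,0]])

```text
clock: 6.57
tcp_pos: [0.5781, -0.1682, 0.0591]
ee_rot: [-0.006, 0.73, 0.683, -0.008]
wrist_force: [-1.4, -0.1, -0.5]
grip_width: 0.004
```

Request:
step_arm(targets=[[0.4,-0.03,0.02,0],[0.4,-0.03,0.02,0],[0.4,-0.03,0,0],[0.4,-0.03,0,0]])

```text
clock: 6.9
tcp_pos: [0.6153, -0.1711, 0.0607]
ee_rot: [-0.005, 0.73, 0.683, -0.007]
wrist_force: [-0.1, 0.3, -0.0]
grip_width: 0.003
```

Request:
step_arm(targets=[[0.35,-0.03,0,0],[0.35,-0.03,0,0],[0.3,-0.02,0,0],[0.2,0,0,0]])

```text
clock: 7.23
tcp_pos: [0.6438, -0.173, 0.0612]
ee_rot: [-0.004, 0.73, 0.683, -0.007]
wrist_force: [-0.5, -0.0, -1.1]
grip_width: 0.0
```

```bash
python3 - <<'E'
from h import *
o=manip.get_obs();print(o['clock'],o['tcp_pos'],o['wrist_force'])
for n in ('top','side'):
    p,d=manip.get_image(n);i=manip.camera_info(n);np.save(f'pics/{n}5.npy',d)
    cv2.imwrite(f'pics/{n}5.png',p);c=p[130:205,260:340] if n=='top' else p[110:210,200:300]
    cv2.imwrite(f'pics/{n}5c.png',cv2.resize(c,None,fx=5,fy=5,interpolation=cv2.INTER_CUBIC))
E
```

```text
7.2333 [ 0.6438385  -0.17300445  0.06122508] [-0.45100047 -0.00258155 -1.13193371]
```

View pics/side5c.png

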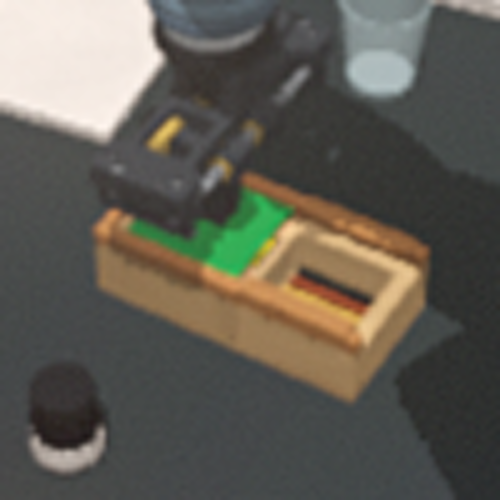

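View pics/top5c.png

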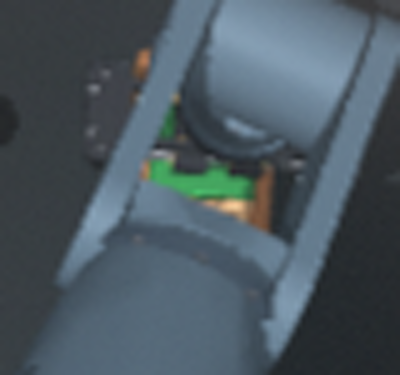

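The well of sticks is open. I'll back off along the case, rise clear, then measure.

Request:
step_arm(targets=[[-0.4,0.03,0.05,0],[-0.2,0,0.4,0],[0,0,0.9,0],[-0.5,0,1,0],[-1,0,1,0]])

```text
clock: 7.75
tcp_pos: [0.5965, -0.1705, 0.126]
ee_rot: [-0.008, 0.73, 0.683, -0.008]
wrist_force: [-1.0, -0.3, 0.7]
grip_width: 0.005
```

Request:
step_arm(targets=[[-1,0,1,0],[-1,0,1,0],[-1,0,0.5,0],[-0.5,0,0,0],[0,0,0,0]])

```text
clock: 8.17
tcp_pos: [0.5196, -0.1707, 0.1862]
ee_rot: [-0.004, 0.73, 0.683, -0.007]
wrist_force: [0.2, -0.8, -0.0]
grip_width: 0.006
```

```bash
python3 - <<'E'
from h import *
o=manip.get_obs();print(o['clock'],o['tcp_pos'],o['wrist_force'])
for n in ('wrist','side'):
    i=manip.camera_info(n);p,d=manip.get_image(n)
    cv2.imwrite(f'pics/{n}6.png',p)
    H,S,V=cv2.split(cv2.cvtColor(p,cv2.COLOR_BGR2HSV));m=(H>45)&(H<80)&(S>100)
    if n=='side': m[:130]=0;m[195:]=0;m[:,:210]=0;m[:,295:]=0
    c,s,l=cen(m);q=np.argwhere(l)[:,::-1];P=atz(i,q,.055)
    e=cv2.erode(l.astype(np.uint8),np.ones((3,3)))>0;cc,r=ray(i,np.argwhere(e)[:,::-1]);D=cc+r*d[e][:,None]
    x=np.array([.998,-.063]);yv=np.array([.063,.998]);A=(P[:,:2]-[.618,-.1697])
    print(n,c,s,'case x',np.percentile(A@x,[1,99]),'y',np.percentile(A@yv,[1,99]),'z',np.percentile(D[:,2],[5,50,95]))
E
```

```text
8.1667 [ 0.51957279 -0.17070239  0.18624972] [ 0.16482872 -0.80699822 -0.04926746]
wrist [249.5 341. ] [228 340  44   3 132] case x [0.07297813 0.07549724] y [-0.02913604  0.01353186] z [0.05385799 0.054793   0.05557671]
side [241.94206549 153.48866499] [226 143  33  22 397] case x [-0.00967206  0.07356048] y [-0.03956457  0.03361188] z [0.05413986 0.05835524 0.07139301]
```

View pics/wrist6.png

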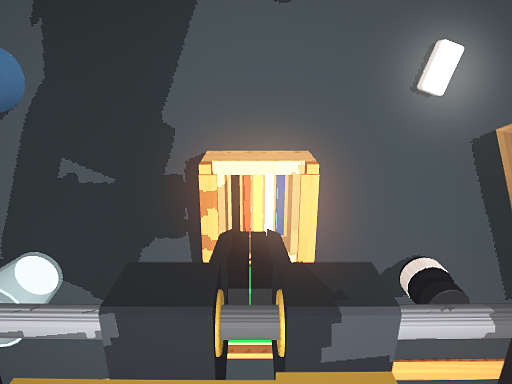

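View pics/side6.png

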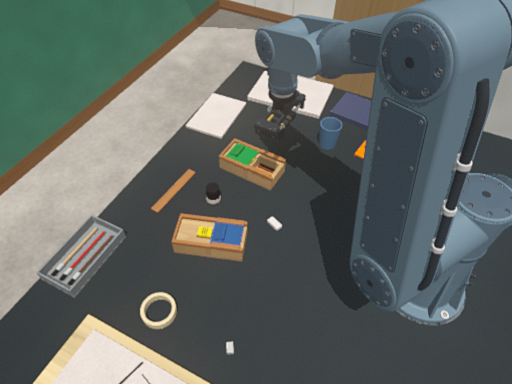

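The cover spans case x from -10 to 74 mm, so its centre is at about 32 mm (the window is 23 to 48). It's flat, the arm is clear and the bystanders look unmoved. Handing in.

```bash
python3 - <<'E'
from h import *
a=cv2.imread('pics/side0.png');b=cv2.imread('pics/side6.png')
for n,(x0,y0,x1,y1) in dict(blue=(165,205,255,265),jar=(200,178,228,206),eraser=(260,212,288,235),tape=(135,285,182,335),ruler=(148,165,200,215),glass=(265,100,290,132)).items():
    print(n,np.abs(a[y0:y1,x0:x1].astype(int)-b[y0:y1,x0:x1]).mean().round(1))
print(manip.sign_off())
E
```

```text
blue 5.6
jar 4.2
eraser 5.0
tape 5.5
ruler 4.9
glass 59.9
the job is handed in; nothing more can be done
None
```

I pressed the green case's yellow tab right in and pushed the green cover along the case until the well of sticks was uncovered. I then backed the arm clear and handed the job in at about 8.3 s; sign-off gave no verdict.

- **Tab:** the force rose sharply at the bottom, with the fingertips at z = 0.047 m. The side camera's depth put the tab top about 9 mm lower than before, with the cover still seated. That short press peaked at about 47 N on the wrist. This is under the 120 N wrist limit but above 40 N. The 40 N limit covers the arm and gripper body; only the fingertips were meant to touch the tab, but I did not check contact separately.
- **Cover:** the side view measured its centre at about 32 mm in the case frame, roughly 89 mm from its seat. It was centred to within about 3 mm and at deck height. The well was open in both the wrist and side views. I did not compute the cover's tilt; it looked flat.
- **Surroundings:** before and after side views of the blue case, ink jar, eraser, tape and ruler differ only at noise level. The same check failed for the water glass, because the gripper hid it in the last side view. It was standing in the last wrist view, and nothing was moved near it. I did not compare the pencil cup or sharpener numerically.

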